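# Seat the keyed cover disc in a shutter housing

### The arm

A 6-joint arm with a two-finger parallel gripper is mounted at the origin on the work surface. World frame = base frame: x ahead of the robot, y to its left, z up, the work surface at z = 0. Lengths are in m, angles in degrees, forces in N, time in s.
With the tool pointing down it reaches from about 0.35 to 0.95 m from the base axis. Payload 17.4 kg.
Tool frame: the origin (TCP) lies midway between the tips of the shut fingers; the grasp point (between the pads) lies robot.hold_point_z behind it (robot.hold_point_z is the distance from the TCP to the grasp point, in m); z points along the fingers, y is the line along which they close (so a half turn about z gives the same grasp; the last joint's range is limited). The gripper opens to 93 mm and grips with 3 to 60 N. Pads are 15 mm wide; open, the fingers measure 128 mm over their backs; the gripper's body (75 mm by 188 mm) begins 65 mm behind the grasp point.
Start: joints at [-73.213, 6.646, 82.598, -0, 90.757, -2.166], TCP at [0.219, -0.638, 0.219] pointing down, gripper open.
Joint ranges: [-162.19, 162.19], [-47.58, 125.68], [4.15, 143.07], [-65.23, 245.23], [0.69, 171.88], [-170.13, 170.13]. Speed limits (degrees/s): [108.29, 108.29, 127.2, 180, 180, 180].

### API

Orientations are given as a 3x3 rotation matrix whose columns are the frame's x, y, z axes.
In Python, from workcell import robot, imaging, close_job gives the robot as it stands.
- The arm moves only by the tool play_rows, never from a script. Its argument "series" is a list of rows, each a list of 7 numbers: the shift along the tool's x, y, z in mm, then the turn, a rotation vector about the tool's x, y, z in degrees, then the finger opening in mm, from 0 to 93. A call has 1 to 20 rows; each row is the pose to reach, as a shift and turn from the pose commanded when the call began, along the tool's axes at that moment; what a row does not reach only later rows make up. A row lasts 1/12 s, in which the tool goes at most 41.7 mm and 7.16 degrees, less where a joint would pass 70% of its speed; a pose out of reach is approached as far as the arm can. A call with a gripper value outside its range is refused whole. The fingers move at their own pace and stop on an object; "squeeze" is the grip in N (left out, the last holds). Time passes only in rows, so rows that repeat a pose let the fingers close. It gives the time, the measured TCP pose, the force, the opening and the grip force at its end, in the units of the state.
- robot.get_state(): the state, without advancing time (a new reading comes with each control period).
- imaging.read_camera(name): name is "scene" or "side" or "wrist"; returns the picture (480x640x3 uint8, red, green, blue); there is no depth.
- imaging.camera_info(name): a dict with "K" (3x3 intrinsics, pixels), "extrinsics" (4x4, takes a point from camera to world coordinates); the wrist camera has in their place "tool_from_camera" (4x4, takes a point from camera to tool coordinates, whose origin is the TCP and whose axes are the flange's). Camera axes: x right, y down, z forward; pixel columns grow to the right and rows downward; lengths in m; the calibration is good to about 2 mm. A picture is of the moment at which its call begins: read the wrist's pose just before it. camera_info takes no time and is no camera call.
- close_job(): hands the job in; it is judged then, once.
The state is a dict: "clock": time; "q": joint angles; "qvel": joint speeds; "joint_torque": joint torques, N m; "tool_pos": TCP position; "ee_rot": TCP orientation; "contact_force": force on the tool from outside, world axes, zero at the start; "wrist_torque": the same for the moment, N m; "finger_gap": opening from 0.0 (shut) to 1.0 (fully open); "grasp_force": force on a finger pad.
Only numpy, scipy, OpenCV 4.12 (cv2) and the standard library are available. Lean on these libraries where they do the work, as an engineer would, in place of code of your own. Each camera call takes 0.05 s, during which the arm holds its last target. There are 200 camera calls.

### The job

Fit the black keyed disc into the brass shutter housing: push its yellow tab round with a fingertip until the notch in the disc's edge is at the housing's locating pin (marked by the red line on the rim), then press the disc down fully home, flush with the rim. Only push and press: do not pinch the tab or pull the disc up, and leave the lens, the two caps and the loupe where they are.

Things in the scene. Friction and masses are not known exactly. Their poses are not given: they have to be found in the camera images.
- rim_centre (a point): centre of the fixed brass shutter housing's mouth, level with the top of its rim, 40 mm above the counter. The housing is a round cup, 110 mm outside, rim 8 mm wide (94 mm opening). It does not move.
- pin_top (a point): top of the red locating pin (6 mm thick, upright, round-ended) fixed inside the housing, 40 mm from the housing's axis and 0.5 mm below the rim's top. The disc hides it until the notch is over it; a red line 9 mm wide across the rim, on the same radius (continuing 10 mm down the outside of the wall), shows where it is.
- disc_centre (a point): centre of the flat top of the black disc, on the housing's axis. The disc is 90 mm across and 6 mm thick and sits on a central spindle; at the start its top is 6 mm above the rim (46 mm above the counter), seated it is flush with the rim (40 mm). A flat silver circle 22 mm across marks the middle; there is no raised part there.
- notch (a point): middle of the notch in the disc's edge, level with the disc's top, 40 mm from the axis. The notch is 12 mm wide, open to the outside and 10 mm deep; an 18 mm long white radial line on the disc points at it.
- tab (a point): centre of the yellow upright tab on the disc, 33 mm from the axis, exactly opposite the notch. The tab is 14 mm long radially, 10 mm thick (across the radius) and stands 16 mm above the disc's top; this point is 8 mm above the disc's top.
- disc (a joint): turn of the disc in the housing, rad, growing anticlockwise seen from above; 0 (or any whole turn) puts the notch on the pin. It turns freely both ways without stops, needs about 1 N at the tab, and stays where it is left. It goes down only within about 0.07 rad of that.
- seat (a joint): how far the disc has been pressed down, m: 0 at the start, 0.006 fully home. It moves stiffly (about 6 N, more if pressed fast) and stays where it is left; off the notch the pin stops it within about 2 mm. Negative values mean that the disc has been pulled up.
- tab_left: one half of the yellow tab, with the broad side that faces clockwise seen from above; 5 mm thick, below a 3 mm cap over both halves. Origin at its middle.
- tab_right: the other half of the yellow tab, with the broad side that faces anticlockwise. Origin at its middle.
- lens: brushed silver wide-angle lens standing loose, up to 72 mm across, 68 mm tall; origin at the centre of its underside
- cap_a: blue plastic lens cap lying loose, 58 mm across, 12 mm thick; origin at the centre of its underside
- cap_b: the second, equal blue cap; origin at the centre of its underside
- loupe: amber glass loupe standing loose, 48 mm across, 44 mm tall; origin at the centre of its underside
There are look-alikes about, which are no part of the job. Of the things that look like the part that bears rim_centre, the smallest one is meant.

How it is judged (in metres and radians):
On the way, in this order (a step that is already met when the one before it is completed fails the run):
1. the notch has been turned to the pin (horizontal distance between notch and pin_top below 0.006 m).
2. the disc is pressed home on the pin (value of joint seat above 0.0045 m and horizontal distance between notch and pin_top below 0.006 m), for 0.2 s.
At the end, for the whole second after the job is handed in: the disc is at rest, pressed in at least 4.5 of its 6 mm, with the notch within 6 mm of the pin (the pin in the notch), and the lens, caps and loupe are within 15 mm of where they started (all of step 2 and velocity of joint disc between -0.1 and 0.1 rad/s and distance of each of lens, cap_a, cap_b, loupe from where it was at the start of the episode below 0.015 m); the robot touches nothing.
It fails at once if the disc is pulled up more than 3 mm (value of joint seat below -0.003 m).
It fails at once if the tab is pinched (both its sides squeezed at once, over 2 N) (contact force between each of tab_left, tab_right and the fingers above 2 N).
It fails at once if the lens, a cap or the loupe is moved more than 15 mm or lifted off the counter (distance of any of lens, cap_a, cap_b, loupe from where it was at the start of the episode above 0.015 m or height (world z) of any of lens, cap_a, cap_b, loupe above 0.006 m).
It also fails if it takes over 42 s, if anything falls off the work surface, if the arm or the gripper's body presses on something with over 40 N, if the wrist force passes 120 N, or if a joint passes its speed limit or range.

## Working session

There is one attempt and no reset: what is moved stays moved. The work goes in short steps, Python scripts to look and compute and a tool call to move; the robot and the scene stay as the last step left them, time stands still between calls to the robot, and variables do not carry over. Pictures are saved under pics/ and viewed, at most 10 in all, crops included, and the job is handed in when it is done.

Besides the shell and the picture viewer there is one more tool, called after "Request:" in YAML: its name, and indented under it one key for each argument. play_rows: Moves the arm, as the interface text tells. Its arguments: {"type":"object","properties":{"series":{"type":"array"},"squeeze":{"type":"number"}},"required":["series"]}

```bash
mkdir -p pics; python3 - <<'E'
from workcell import robot, imaging
import cv2,numpy as np
s=robot.get_state();print(s,robot.hold_point_z)
for n in("scene","side"):
    im=imaging.read_camera(n);cv2.imwrite(f"pics/{n}0.png",im[:,:,::-1]);i=imaging.camera_info(n);print(n,np.round(i["K"],1).tolist(),np.round(i["extrinsics"],3).tolist())
print(imaging.camera_info("wrist"))
E
```

```text
{'clock': 0.0, 'q': array([-7.32135034e+01,  6.67417857e+00,  8.26361339e+01, -1.50553438e-03,
        9.07559807e+01, -2.16500356e+00]), 'qvel': array([ 0.02838031,  0.01893566, -0.03860356,  0.01453497,  0.10101322,
        0.01066156]), 'joint_torque': array([-5.80889027e-04, -7.21263242e+01, -6.22600865e+01,  7.78187346e-02,
        2.39114708e-02, -1.28216761e-04]), 'tool_pos': array([ 0.21915148, -0.63821646,  0.21790034]), 'ee_rot': array([[ 9.45793935e-01,  3.24767153e-01, -3.59312951e-04],
       [ 3.24767351e-01, -9.45793295e-01,  1.10014103e-03],
       [ 1.74538881e-05, -1.15719982e-03, -9.99999330e-01]]), 'contact_force': array([ 0.29418013, -0.67499353,  1.27801202]), 'wrist_torque': array([ 0.07262098, -0.01834278, -0.02445844]), 'grasp_force': 0.0, 'finger_gap': 0.99937603842731} 0.0188
scene [[496.3, 0.0, 323.4], [0.0, 496.3, 238.6], [0.0, 0.0, 1.0]] [[0.52, 0.491, -0.699, 1.103], [0.854, -0.287, 0.434, -0.347], [0.012, -0.823, -0.569, 0.518], [0.0, 0.0, 0.0, 1.0]]
side [[525.2, 0.0, 321.7], [0.0, 525.2, 230.3], [0.0, 0.0, 1.0]] [[-0.893, -0.343, 0.291, 0.275], [-0.45, 0.655, -0.607, 0.599], [0.018, -0.673, -0.739, 0.816], [0.0, 0.0, 0.0, 1.0]]
{'K': array([[332.16680943,   0.        , 320.23484583],
       [  0.        , 332.16680943, 238.35332305],
       [  0.        ,   0.        ,   1.        ]]), 'tool_from_camera': array([[ 5.38433670e-05, -9.57724369e-01, -2.87687383e-01,
         7.98867970e-02],
       [ 9.99999831e-01, -1.14909036e-04,  5.69696663e-04,
         2.35310976e-04],
       [-5.78670257e-04, -2.87687365e-01,  9.57724201e-01,
        -1.65328123e-01],
       [ 0.00000000e+00,  0.00000000e+00,  0.00000000e+00,
         1.00000000e+00]])}
```

View pics/scene0.png

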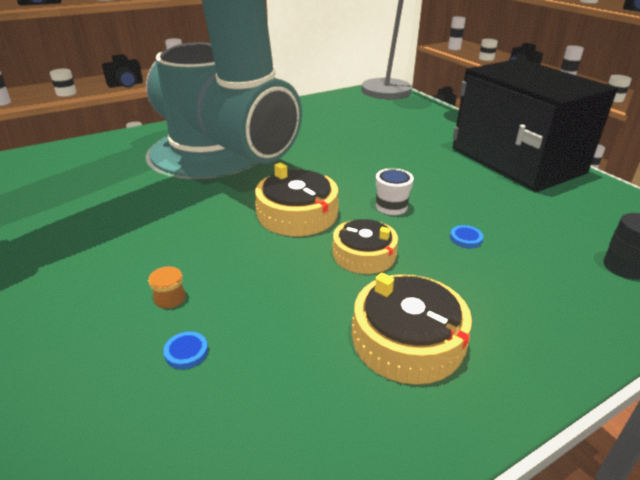

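View pics/side0.png

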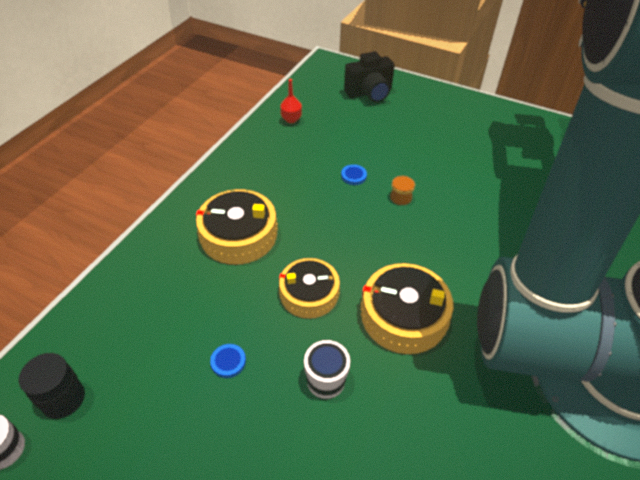

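Three housings could be meant: scene pixels (297,200), (365,245) and (412,325), or side pixels (407,305), (309,287) and (236,225). In both views the smallest is the middle one, scene (365,245) / side (309,287). Its tab sits near the red mark, so it needs about half a turn. Next I'll measure it and check a close crop.

```bash
cat > h.py <<'E'
import cv2,numpy as np
from workcell import robot, imaging
def cast(n,px,z,pose=None):
    i=imaging.camera_info(n)
    if n=="wrist":
        T=np.eye(4);T[:3,:3]=pose["ee_rot"];T[:3,3]=pose["tool_pos"];E=T@i["tool_from_camera"]
    else:E=i["extrinsics"]
    d=E[:3,:3]@np.linalg.inv(i["K"])@[px[0],px[1],1];o=E[:3,3]
    return o+d*(z-o[2])/d[2]
def blobs(im,kind,box=None,amin=6):
    h=cv2.cvtColor(im,cv2.COLOR_RGB2HSV)
    r={"yellow":[(25,180,120),(33,255,255)],"red":[(0,180,120),(7,255,255)],"white":[(0,0,170),(180,50,255)],"blue":[(100,150,100),(130,255,255)],"brass":[(14,90,90),(34,255,255)]}[kind]
    m=cv2.inRange(h,*r)
    if box:
        k=np.zeros_like(m);x0,y0,x1,y1=box;k[y0:y1,x0:x1]=255;m&=k
    n,l,s,c=cv2.connectedComponentsWithStats(m)
    return [(s[j,4],np.round(c[j],1).tolist(),s[j,:4].tolist()) for j in range(1,n) if s[j,4]>=amin],m,l
E
python3 - <<'E'
from h import *
for n,b in(("scene",(325,210,405,275)),("side",(272,250,347,322))):
    im=cv2.imread(f"pics/{n}0.png")[:,:,::-1].copy()
    for k,z in(("yellow",.054),("red",.040),("white",.046)):
        for a,c,bb in blobs(im,k,b)[0]:print(n,k,a,c,bb,np.round(cast(n,c,z),4))
    m=blobs(im,"brass",b,)[1];p=cv2.findNonZero(m);
    x0,y0,x1,y1=b;print(cv2.imwrite(f"pics/{n}crop.png",cv2.resize(im[y0:y1,x0:x1,::-1],None,fx=5,fy=5,interpolation=cv2.INTER_CUBIC)))
a=cv2.imread("pics/scenecrop.png");b=cv2.imread("pics/sidecrop.png")
h=360;cv2.imwrite("pics/crop1.png",np.hstack([cv2.resize(a,(395,h)),cv2.resize(b,(375,h))]))
for n,ps in (("scene",[((166,288),0.03),((185,350),.01),((467,237),.01),((394,190),.04)]),("side",[((402,190),.03),((354,174),.01),((228,361),.01),((327,365),.04)])):
    for p,z in ps:print(n,p,np.round(cast(n,p,z),3))
E
```

```text
scene yellow 8 [384.5, 231.6] [381, 231, 8, 2] [0.5663 0.1068 0.054 ]
scene red 27 [389.4, 250.1] [386, 246, 7, 9] [0.598  0.0942 0.04  ]
scene white 63 [392.4, 211.5] [381, 210, 24, 4] [0.5115 0.1671 0.046 ]
scene white 37 [351.6, 229.1] [347, 227, 11, 5] [0.5221 0.0702 0.046 ]
scene white 95 [365.3, 232.6] [359, 229, 14, 8] [0.5429 0.0844 0.046 ]
True
side yellow 47 [290.8, 275.7] [287, 273, 9, 7] [0.5742 0.0994 0.054 ]
side red 15 [282.3, 275.4] [280, 274, 6, 4] [0.594  0.0969 0.04  ]
side white 114 [308.9, 278.8] [303, 274, 13, 11] [0.5446 0.0851 0.046 ]
side white 42 [322.2, 277.2] [317, 275, 11, 5] [0.5247 0.0706 0.046 ]
True
scene (166, 288) [ 0.494 -0.247  0.03 ]
scene (185, 350) [ 0.61  -0.259  0.01 ]
scene (467, 237) [0.606 0.269 0.01 ]
scene (394, 190) [0.441 0.227 0.04 ]
side (402, 190) [ 0.482 -0.234  0.03 ]
side (354, 174) [ 0.605 -0.253  0.01 ]
side (228, 361) [0.598 0.277 0.01 ]
side (327, 365) [0.44  0.222 0.04 ]
```

View pics/crop1.png

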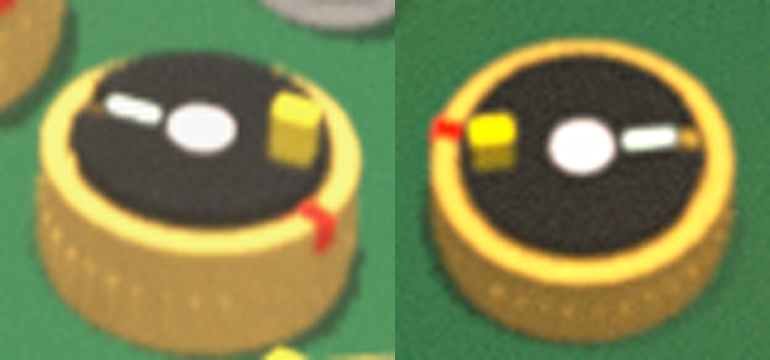

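The crop shows the small housing. In the left view the red mark is at (318,225), the tab at (295,130) and the white line at (133,108). The notch is opposite the tab. From these, the centre is about (0.544, 0.085), the tab is at about 36° and the pin at about 12°, so the disc needs roughly +156° anticlockwise. I'll hover over it and measure with the wrist camera.

Request:
play_rows:
  series:
    - [100,-106,0,0,0,-5,0]
    - [200,-213,0,0,0,-10,0]
    - [300,-320,0,0,0,-17,0]
    - [400,-426,0,0,0,-17,0]
    - [542,-578,0,0,0,-17,0]
    - [542,-578,0,0,0,-17,0]
    - [542,-578,0,0,0,-17,0]
    - [542,-578,0,0,0,-17,0]
    - [542,-578,0,0,0,-17,0]
    - [542,-578,0,0,0,-17,0]
    - [542,-578,0,0,0,-17,0]
    - [542,-578,0,0,0,-17,0]
    - [542,-578,0,0,0,-17,0]
    - [542,-578,0,0,0,-17,0]
    - [542,-578,0,0,0,-17,0]
    - [542,-578,0,0,0,-17,0]
    - [542,-578,0,0,0,-17,0]
    - [542,-578,0,0,0,-17,0]
    - [542,-578,0,0,0,-17,0]
    - [542,-578,0,0,0,-17,0]

```text
clock: 1.77
tool_pos: [0.5453, 0.0895, 0.2177]
ee_rot: [[0.807, 0.59, -0.001], [0.59, -0.807, 0.001], [-0.0, -0.002, -1.0]]
contact_force: [1.0, -1.0, -0.6]
finger_gap: 0.001
grasp_force: 0.0
```

Request:
play_rows:
  series:
    - [0,0,0,0,0,0,0]
    - [0,0,0,0,0,0,0]
    - [0,0,0,0,0,0,0]
    - [0,0,0,0,0,0,0]

```text
clock: 2.1
tool_pos: [0.5439, 0.0831, 0.2188]
ee_rot: [[0.81, 0.586, 0.0], [0.586, -0.81, -0.0], [0.0, 0.0, -1.0]]
contact_force: [-0.2, 0.5, -0.2]
finger_gap: 0.003
grasp_force: 0.0
```

```bash
python3 - <<'E'
from h import *
s=robot.get_state();im=imaging.read_camera("wrist");print(s["tool_pos"],np.round(s["ee_rot"],3).tolist(),s["finger_gap"],s["contact_force"])
cv2.imwrite("pics/w1.png",im[:,:,::-1])
for k,z in(("yellow",.062),("red",.040),("white",.046)):
    for a,c,bb in blobs(im,k,None,15)[0]:print(k,a,c,bb,np.round(cast("wrist",c,z,s),4))
E
```

```text
[0.54386449 0.08310152 0.21884336] [[0.81, 0.586, 0.0], [0.586, -0.81, -0.0], [0.0, 0.0, -1.0]] 0.0026459100311688466 [-0.18774692  0.53483803 -0.15664848]
red 89 [540.3, 2.5] [532, 0, 17, 8] [0.818  0.0386 0.04  ]
red 64 [530.9, 19.2] [527, 15, 9, 9] [0.804  0.0359 0.04  ]
red 81 [338.5, 170.6] [334, 165, 11, 12] [0.5943 0.0962 0.04  ]
red 204 [278.5, 305.7] [271, 294, 16, 24] [0.4312 0.0605 0.04  ]
white 324 [528.6, 41.9] [518, 25, 22, 35] [0.7868 0.0261 0.046 ]
white 1070 [510.4, 86.2] [493, 68, 36, 38] [0.7509 0.013  0.046 ]
white 1083 [139.5, 222.5] [102, 189, 74, 71] [0.4296 0.2337 0.046 ]
white 343 [319.5, 218.2] [309, 209, 22, 20] [0.5438 0.0836 0.046 ]
white 87 [319.2, 240.2] [317, 233, 6, 17] [0.5241 0.0698 0.046 ]
white 38 [9.9, 316.1] [2, 315, 16, 4] [0.2436 0.3031 0.046 ]
white 32 [631.0, 316.0] [624, 315, 15, 3] [ 0.6595 -0.2726  0.046 ]
```

View pics/w1.png

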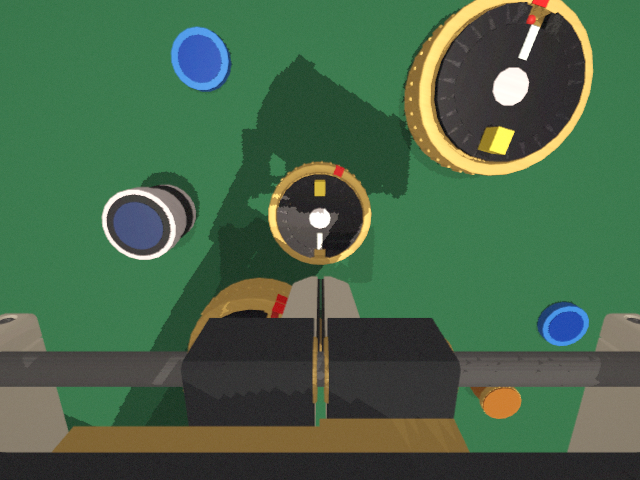

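The small disc's centre is at pixel (320,218), or world (0.544, 0.084). The red mark at (338,170) gives the pin at 14°. The tab is at (320,188), 35°, and the line at (319,240). The cast points agree across all three cameras to within about 1.5 mm. Next I'll lower the shut fingers on the clockwise side of the tab.

Request:
play_rows:
  series:
    - [16,16,30,0,0,0,0]
    - [33,32,60,0,0,0,0]
    - [33,32,95,0,0,0,0]
    - [33,32,125,0,0,0,0]
    - [33,32,145,0,0,0,0]
    - [33,32,158,0,0,0,0]
    - [33,32,166,0,0,0,0]
    - [33,32,168,0,0,0,0]
    - [33,32,168,0,0,0,0]
    - [33,32,168,0,0,0,0]

```text
clock: 2.98
tool_pos: [0.5903, 0.0777, 0.0522]
ee_rot: [[0.81, 0.587, 0.002], [0.587, -0.81, 0.0], [0.002, 0.001, -1.0]]
contact_force: [-1.4, 0.8, -0.2]
finger_gap: 0.005
grasp_force: 0.0
```

```bash
cat >> h.py <<'E'
C=np.array([.544,.084])
def rel(s):
    R=s["ee_rot"];p=s["tool_pos"][:2]-C
    return np.round([p@R[:2,0]*1e3,p@R[:2,1]*1e3,np.degrees(np.arctan2(R[1,0],R[0,0])),s["tool_pos"][2]*1e3],1)
E
python3 - <<'E'
from h import *
s=robot.get_state();im=imaging.read_camera("wrist");print(rel(s),s["contact_force"])
cv2.imwrite("pics/w2.png",im[:,:,::-1])
E
```

```text
[33.8 32.3 35.9 52.2] [-1.35793851  0.78930369 -0.21271402]
```

View pics/w2.png

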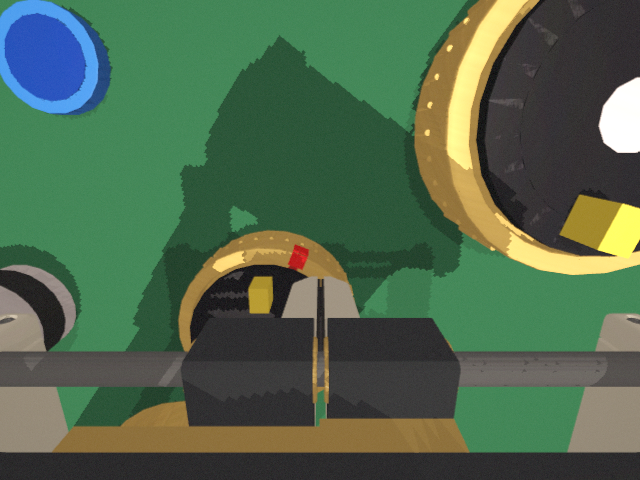

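Picture w2: the tab is at (261,295), the finger's near edge is at about x=297, and the red mark is at (299,257). The gap is roughly 12 mm and free. Next I'll work out an arc about the disc's centre.

```bash
cat >> h.py <<'E'
def arc(start,o,phis,r=33.):
    out=[]
    for ph,oo in zip(phis,np.broadcast_to(o,len(phis))):
        t=np.radians(ph);a,b=r*np.cos(t)+oo*np.sin(t),-r*np.sin(t)+oo*np.cos(t)
        out.append([round(a-start[0],1),round(b-start[1],1),0,0,0,-ph,0])
    print(out)
E
python3 - <<'E'
from h import *
arc((33.8,32.3),[28,24,20,18]+[18]*16,[0,0,0,0]+[5*i for i in range(1,15)]+[70,70])
E
```

```text
[[np.float64(-0.8), np.float64(-4.3), 0, 0, 0, 0, 0], [np.float64(-0.8), np.float64(-8.3), 0, 0, 0, 0, 0], [np.float64(-0.8), np.float64(-12.3), 0, 0, 0, 0, 0], [np.float64(-0.8), np.float64(-14.3), 0, 0, 0, 0, 0], [np.float64(0.6), np.float64(-17.2), 0, 0, 0, -5, 0], [np.float64(1.8), np.float64(-20.3), 0, 0, 0, -10, 0], [np.float64(2.7), np.float64(-23.5), 0, 0, 0, -15, 0], [np.float64(3.4), np.float64(-26.7), 0, 0, 0, -20, 0], [np.float64(3.7), np.float64(-29.9), 0, 0, 0, -25, 0], [np.float64(3.8), np.float64(-33.2), 0, 0, 0, -30, 0], [np.float64(3.6), np.float64(-36.5), 0, 0, 0, -35, 0], [np.float64(3.0), np.float64(-39.7), 0, 0, 0, -40, 0], [np.float64(2.3), np.float64(-42.9), 0, 0, 0, -45, 0], [np.float64(1.2), np.float64(-46.0), 0, 0, 0, -50, 0], [np.float64(-0.1), np.float64(-49.0), 0, 0, 0, -55, 0], [np.float64(-1.7), np.float64(-51.9), 0, 0, 0, -60, 0], [np.float64(-3.5), np.float64(-54.6), 0, 0, 0, -65, 0], [np.float64(-5.6), np.float64(-57.2), 0, 0, 0, -70, 0], [np.float64(-5.6), np.float64(-57.2), 0, 0, 0, -70, 0], [np.float64(-5.6), np.float64(-57.2), 0, 0, 0, -70, 0]]
```

Request:
play_rows:
  series:
    - [-1,-4,0,0,0,0,0]
    - [-1,-8,0,0,0,0,0]
    - [-1,-12,0,0,0,0,0]
    - [-1,-14,0,0,0,0,0]
    - [0.5,-17,0,0,0,-5,0]
    - [2,-20,0,0,0,-10,0]
    - [2.5,-23.5,0,0,0,-15,0]
    - [3.5,-26.5,0,0,0,-20,0]
    - [3.5,-30,0,0,0,-25,0]
    - [4,-33,0,0,0,-30,0]
    - [3.5,-36.5,0,0,0,-35,0]
    - [3,-39.5,0,0,0,-40,0]
    - [2.5,-43,0,0,0,-45,0]
    - [1,-46,0,0,0,-50,0]
    - [0,-49,0,0,0,-55,0]
    - [-1.5,-52,0,0,0,-60,0]
    - [-3.5,-54.5,0,0,0,-65,0]
    - [-5.5,-57,0,0,0,-70,0]
    - [-5.5,-57,0,0,0,-70,0]
    - [-5.5,-57,0,0,0,-70,0]

```text
clock: 4.7
tool_pos: [0.5516, 0.1209, 0.0508]
ee_rot: [[-0.273, 0.962, 0.0], [0.962, 0.273, 0.0], [-0.0, 0.0, -1.0]]
contact_force: [-0.5, -0.5, -0.1]
finger_gap: 0.007
grasp_force: 0.0
```

```bash
python3 - <<'E'
from h import *
s=robot.get_state();im=imaging.read_camera("wrist");print(rel(s),s["contact_force"])
cv2.imwrite("pics/w3.png",im[:,:,::-1])
arc(rel(s),18,[5*i for i in range(1,14)]+[65,65])
E
```

```text
[ 33.4  17.4 105.8  50.8] [-0.45913143 -0.48793284 -0.05070592]
[[np.float64(1.0), np.float64(-2.3), 0, 0, 0, -5, 0], [np.float64(2.2), np.float64(-5.4), 0, 0, 0, -10, 0], [np.float64(3.1), np.float64(-8.6), 0, 0, 0, -15, 0], [np.float64(3.8), np.float64(-11.8), 0, 0, 0, -20, 0], [np.float64(4.1), np.float64(-15.0), 0, 0, 0, -25, 0], [np.float64(4.2), np.float64(-18.3), 0, 0, 0, -30, 0], [np.float64(4.0), np.float64(-21.6), 0, 0, 0, -35, 0], [np.float64(3.4), np.float64(-24.8), 0, 0, 0, -40, 0], [np.float64(2.7), np.float64(-28.0), 0, 0, 0, -45, 0], [np.float64(1.6), np.float64(-31.1), 0, 0, 0, -50, 0], [np.float64(0.3), np.float64(-34.1), 0, 0, 0, -55, 0], [np.float64(-1.3), np.float64(-37.0), 0, 0, 0, -60, 0], [np.float64(-3.1), np.float64(-39.7), 0, 0, 0, -65, 0], [np.float64(-3.1), np.float64(-39.7), 0, 0, 0, -65, 0], [np.float64(-3.1), np.float64(-39.7), 0, 0, 0, -65, 0]]
```

View pics/w3.png

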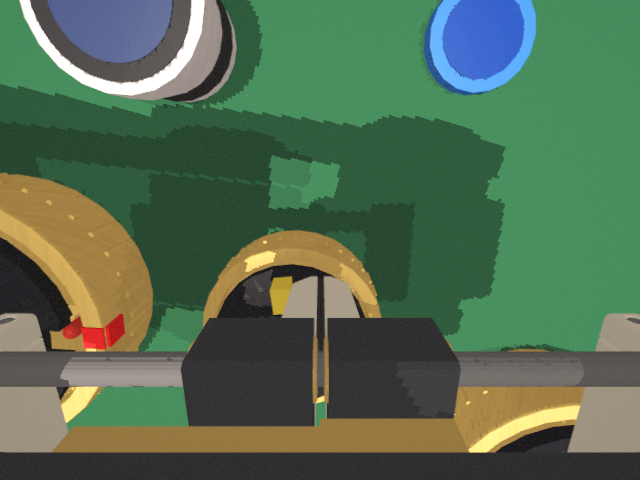

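Picture w3: the tab at (281,295) rests against the finger's left edge at about x=290, so it is being pushed round as planned. I'll continue.

Request:
play_rows:
  series:
    - [1,-2.5,0,0,0,-5,0]
    - [2,-5.5,0,0,0,-10,0]
    - [3,-8.5,0,0,0,-15,0]
    - [4,-12,0,0,0,-20,0]
    - [4,-15,0,0,0,-25,0]
    - [4,-18,0,0,0,-30,0]
    - [4,-21.5,0,0,0,-35,0]
    - [3.5,-25,0,0,0,-40,0]
    - [2.5,-28,0,0,0,-45,0]
    - [1.5,-31,0,0,0,-50,0]
    - [0.5,-34,0,0,0,-55,0]
    - [-1.5,-37,0,0,0,-60,0]
    - [-3,-39.5,0,0,0,-65,0]
    - [-3,-39.5,0,0,0,-65,0]
    - [-3,-39.5,0,0,0,-65,0]

```text
clock: 6.0
tool_pos: [0.5146, 0.1069, 0.0507]
ee_rot: [[-0.987, 0.162, 0.0], [0.162, 0.987, 0.0], [-0.0, 0.0, -1.0]]
contact_force: [-0.1, 0.9, -0.3]
finger_gap: 0.005
grasp_force: 0.0
```

```bash
cat >> h.py <<'E'
def meas(n,box,pose=None):
    im=imaging.read_camera(n)
    for k,z in(("yellow",.062),("red",.040),("white",.046)):
        for a,c,bb in blobs(im,k,box,8)[0]:
            p=cast(n,c,z,pose);d=p[:2]-C
            if np.hypot(*d)<.07: print(n,k,a,c,np.round(p[:2],4),"r",round(np.hypot(*d)*1e3,1),"ang",round(np.degrees(np.arctan2(d[1],d[0]))%360,1))
    return im
E
python3 - <<'E'
from h import *
s=robot.get_state();print(rel(s),s["contact_force"])
a=meas("scene",(325,210,405,275));b=meas("side",(272,250,347,322))
cv2.imwrite("pics/c4.png",np.hstack([cv2.resize(a[200:280,320:410],(390,347)),cv2.resize(b[245:325,265:355],(390,347))])[:,:,::-1])
E
```

```text
[ 32.7  17.9 170.7  50.7] [-0.11745093  0.93341375 -0.27463556]
scene red 26 [389.3, 250.1] [0.598  0.0941] r 54.9 ang 10.6
scene white 94 [364.1, 214.4] [0.4937 0.1167] r 60.0 ang 147.0
scene white 114 [367.5, 234.7] [0.55   0.0839] r 6.0 ang 359.2
```

View pics/c4.png

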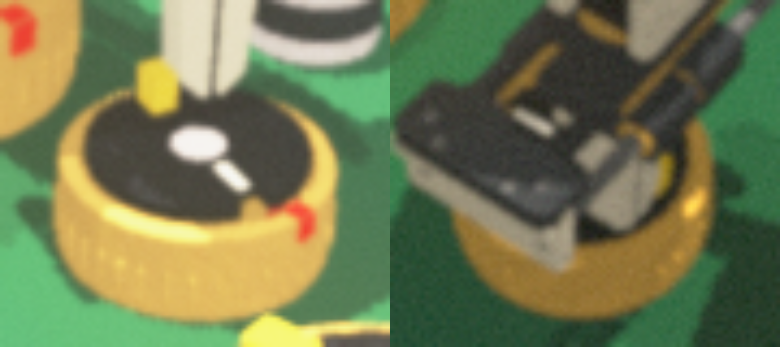

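c4: in the left view, silver is at (198,143), the line's middle at (233,177), the red mark at (298,218) and the tab at (157,85). The notch is still a little clockwise of the pin.

```bash
cat >> h.py <<'E'
CS={"scene":np.array([.5432,.0844]),"side":np.array([.5446,.0851])}
def line(im,n,box):
    m=blobs(im,"white",box)[1];v,u=np.nonzero(m);out=[]
    P=np.array([cast(n,(a,b),.046)[:2] for a,b in zip(u,v)])-CS[n]
    r=np.hypot(*P.T);P=P[(r>.0135)&(r<.034)];t=np.angle(np.mean((P[:,0]+1j*P[:,1])/np.hypot(*P.T)),deg=True)
    print(n,"line",len(P),"ang",round(t,1))
E
python3 - <<'E'
from h import *
b=(325,222,405,275)
for f in ("scene0",):line(cv2.imread(f"pics/{f}.png")[:,:,::-1].copy(),"scene",b)
line(imaging.read_camera("scene"),"scene",b)
line(cv2.imread("pics/side0.png")[:,:,::-1].copy(),"side",(272,250,347,322))
for c in((365.7,233.0),(373.8,240.9)):print(cast("scene",c,.046))
s=robot.get_state();arc(rel(s),18,[2.5*i for i in range(1,10)])
E
```

```text
scene line 36 ang -145.8
scene line 30 ang -3.9
side line 42 ang -144.1
[0.54424205 0.08426642 0.046     ]
[0.57034404 0.08226234 0.046     ]
[[np.float64(1.1), np.float64(-1.5), 0, 0, 0, -2.5, 0], [np.float64(1.7), np.float64(-2.9), 0, 0, 0, -5.0, 0], [np.float64(2.4), np.float64(-4.5), 0, 0, 0, -7.5, 0], [np.float64(2.9), np.float64(-6.0), 0, 0, 0, -10.0, 0], [np.float64(3.4), np.float64(-7.6), 0, 0, 0, -12.5, 0], [np.float64(3.8), np.float64(-9.2), 0, 0, 0, -15.0, 0], [np.float64(4.2), np.float64(-10.8), 0, 0, 0, -17.5, 0], [np.float64(4.5), np.float64(-12.4), 0, 0, 0, -20.0, 0], [np.float64(4.7), np.float64(-14.0), 0, 0, 0, -22.5, 0]]
```

The notch is at −4° and the pin at about 14°, so I'll push 17.5° more, back off and measure.

Request:
play_rows:
  series:
    - [1,-1.5,0,0,0,-2.5,0]
    - [1.5,-3,0,0,0,-5,0]
    - [2.5,-4.5,0,0,0,-7.5,0]
    - [3,-6,0,0,0,-10,0]
    - [3.5,-7.5,0,0,0,-12.5,0]
    - [4,-9,0,0,0,-15,0]
    - [4,-11,0,0,0,-17.5,0]
    - [4,-11,0,0,0,-17.5,0]
    - [4,-11,0,0,0,-17.5,0]

```text
clock: 6.9
tool_pos: [0.5089, 0.0968, 0.0506]
ee_rot: [[-0.99, -0.144, -0.0], [-0.144, 0.99, 0.0], [0.0, 0.0, -1.0]]
contact_force: [-0.3, 1.2, -0.6]
finger_gap: 0.004
grasp_force: 0.2
```

```bash
python3 - <<'E'
from h import *
s=robot.get_state();print(rel(s),s["contact_force"])
a=imaging.read_camera("scene");line(a,"scene",(325,222,405,275))
print(blobs(a,"red",(325,210,405,275))[0])
cv2.imwrite("pics/c5.png",cv2.resize(a[205:275,325:405],(640,560),interpolation=cv2.INTER_CUBIC)[:,:,::-1])
E
```

```text
[  32.9   17.7 -171.7   50.6] [-0.27579322  1.24842058 -0.5577252 ]
scene line 31 ang 14.0
[(np.int32(24), [389.5, 250.3], [387, 247, 5, 8])]
```

View pics/c5.png

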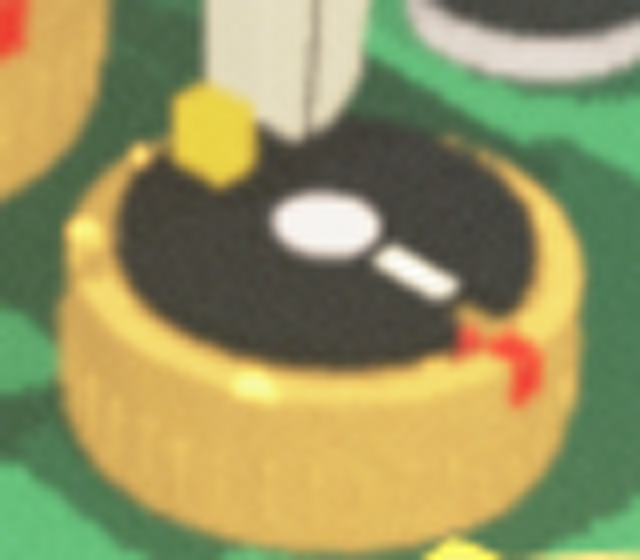

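c5: the red pin has appeared at the notch, at (468,340). The line points from silver (325,225) to (455,290), so the disc may be a few degrees too far round. I'll back off, rise and measure from above.

Request:
play_rows:
  series:
    - [0,4,0,0,0,0,0]
    - [0,8,0,0,0,0,0]
    - [0,8,-20,0,0,0,0]
    - [0,8,-50,0,0,0,0]
    - [-15,0,-80,0,0,0,0]
    - [-30,-10,-110,0,0,0,0]
    - [-33,-18,-140,0,0,0,0]
    - [-33,-18,-150,0,0,0,0]
    - [-33,-18,-150,0,0,0,0]
    - [-33,-18,-150,0,0,0,0]
    - [-33,-18,-150,0,0,0,0]

```text
clock: 7.87
tool_pos: [0.5434, 0.0841, 0.1988]
ee_rot: [[-0.989, -0.147, -0.002], [-0.147, 0.989, -0.0], [0.002, 0.0, -1.0]]
contact_force: [-0.9, -0.5, -0.6]
finger_gap: 0.004
grasp_force: 0.0
```

```bash
python3 - <<'E'
from h import *
s=robot.get_state();print(rel(s),s["contact_force"])
a=meas("wrist",None,s);b=meas("scene",(325,210,405,275));line(b,"scene",(325,222,405,275))
cv2.imwrite("pics/w6.png",cv2.resize(a[140:320,220:420],(700,595),interpolation=cv2.INTER_CUBIC)[:,:,::-1])
E
```

```text
[   0.6    0.2 -171.5  198.8] [-0.86818664 -0.54143996 -0.63064498]
wrist red 18 [324.0, 259.3] [0.5816 0.0932] r 38.7 ang 13.8
wrist red 63 [324.6, 270.5] [0.5938 0.0957] r 51.2 ang 13.3
wrist white 366 [320.3, 224.0] [0.5433 0.0837] r 0.8 ang 204.8
wrist white 82 [322.4, 248.3] [0.568  0.0895] r 24.6 ang 12.9
scene red 22 [389.5, 250.2] [0.5984 0.0942] r 55.3 ang 10.6
scene white 93 [364.9, 232.4] [0.5421 0.0841] r 2.0 ang 175.6
scene white 32 [376.6, 238.6] [0.5673 0.0903] r 24.1 ang 15.2
scene line 31 ang 14.0
```

View pics/w6.png

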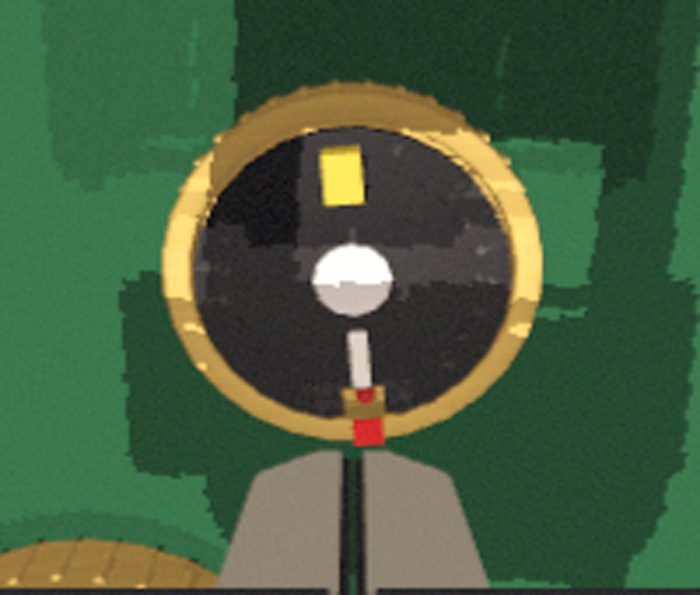

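Picture w6: the pin at (366,395) sits in the notch, with the line's middle at (360,360) and the red mark at (368,432). The line is at 13.2° and the pin at 13.4–13.9°, so they agree within 1°. The shut fingers are over the silver middle, so I'll press slowly.

Request:
play_rows:
  series:
    - [0,0,35,0,0,0,0]
    - [0,0,70,0,0,0,0]
    - [0,0,105,0,0,0,0]
    - [0,0,130,0,0,0,0]
    - [0,0,143,0,0,0,0]
    - [0,0,148,0,0,0,0]
    - [0,0,150,0,0,0,0]
    - [0,0,151,0,0,0,0]
    - [0,0,152,0,0,0,0]
    - [0,0,153,0,0,0,0]
    - [0,0,154,0,0,0,0]
    - [0,0,155,0,0,0,0]
    - [0,0,156,0,0,0,0]
    - [0,0,156,0,0,0,0]
    - [0,0,156,0,0,0,0]

```text
clock: 9.22
tool_pos: [0.5444, 0.0838, 0.045]
ee_rot: [[-0.989, -0.147, 0.001], [-0.147, 0.989, 0.0], [-0.001, -0.0, -1.0]]
contact_force: [1.0, 0.1, 4.3]
finger_gap: 0.01
grasp_force: 2.2
```

Request:
play_rows:
  series:
    - [0,0,0.5,0,0,0,0]
    - [0,0,1,0,0,0,0]
    - [0,0,1.5,0,0,0,0]
    - [0,0,2,0,0,0,0]
    - [0,0,2.5,0,0,0,0]
    - [0,0,3,0,0,0,0]
    - [0,0,3.5,0,0,0,0]
    - [0,0,4,0,0,0,0]
    - [0,0,4.5,0,0,0,0]
    - [0,0,4.5,0,0,0,0]
    - [0,0,4.5,0,0,0,0]

```text
clock: 10.13
tool_pos: [0.5443, 0.0838, 0.0402]
ee_rot: [[-0.989, -0.147, 0.0], [-0.147, 0.989, 0.0], [-0.0, 0.0, -1.0]]
contact_force: [3.5, 0.4, 5.7]
finger_gap: 0.005
grasp_force: 2.4
```

Request:
play_rows:
  series:
    - [0,0,0.5,0,0,0,0]
    - [0,0,1,0,0,0,0]
    - [0,0,1.5,0,0,0,0]
    - [0,0,1.5,0,0,0,0]
    - [0,0,1.5,0,0,0,0]
    - [0,0,1.5,0,0,0,0]

```text
clock: 10.63
tool_pos: [0.5444, 0.0838, 0.0399]
ee_rot: [[-0.989, -0.147, 0.001], [-0.147, 0.989, 0.0], [-0.001, -0.0, -1.0]]
contact_force: [-3.9, -0.3, 19.6]
finger_gap: 0.007
grasp_force: 9.8
```

The force rose to 19.6 N at z = 39.9 mm, which means it is on the hard stop and fully home. I'll retract and check.

Request:
play_rows:
  series:
    - [0,0,-2,0,0,0,0]
    - [0,0,-10,0,0,0,0]
    - [0,0,-40,0,0,0,0]
    - [0,0,-80,0,0,0,0]
    - [0,0,-120,0,0,0,0]
    - [0,0,-158,0,0,0,0]
    - [0,0,-158,0,0,0,0]
    - [0,0,-158,0,0,0,0]
    - [0,0,-158,0,0,0,0]
    - [0,0,-158,0,0,0,0]

```text
clock: 11.47
tool_pos: [0.5434, 0.0837, 0.1949]
ee_rot: [[-0.989, -0.147, -0.003], [-0.147, 0.989, -0.0], [0.003, 0.0, -1.0]]
contact_force: [-0.2, -0.0, 0.2]
finger_gap: 0.003
grasp_force: 0.0
```

```bash
python3 - <<'E'
from h import *
s=robot.get_state();print(rel(s),s["contact_force"])
a=meas("wrist",None,s);b=meas("scene",(325,210,405,275))
cv2.imwrite("pics/c7.png",np.hstack([cv2.resize(a[140:320,220:420],(400,360)),cv2.resize(b[205:275,325:405],(400,360))])[:,:,::-1])
E
```

```text
[   0.6   -0.2 -171.5  194.9] [-0.1522566  -0.00880101  0.17524445]
wrist red 29 [324.2, 259.8] [0.5806 0.0929] r 37.7 ang 13.6
wrist red 66 [325.3, 271.5] [0.5932 0.0959] r 50.7 ang 13.6
wrist white 364 [320.8, 223.6] [0.5418 0.0835] r 2.2 ang 192.3
wrist white 83 [322.8, 248.0] [0.5663 0.0892] r 22.9 ang 13.1
scene yellow 20 [351.6, 225.6] [0.5329 0.0621] r 24.6 ang 243.2
scene red 27 [389.1, 249.8] [0.5971 0.0943] r 54.1 ang 11.0
scene white 95 [364.8, 235.4] [0.5494 0.0787] r 7.6 ang 315.8
scene white 32 [376.1, 241.5] [0.5737 0.0845] r 29.7 ang 1.0
```

View pics/c7.png

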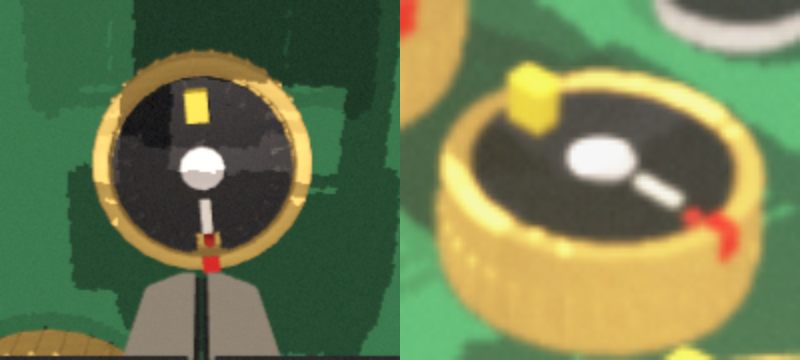

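c7: the disc is flush with the rim and the pin is in the notch, at (210,238) on the left and (692,215) on the right. Silver has dropped about 3 px in the scene view, which fits 6 mm. I'm handing it in.

```bash
python3 -c "
from workcell import close_job
print(close_job())"
```

```text
the job is handed in; nothing more can be done
None
```

The disc in the smallest housing is turned so its notch is on the pin and pressed down flush with the rim; the job is handed in at about 11.5 s, and no verdict was returned.

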